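# Turn the teardown row round for reassembly

## Robot

A 6-joint arm with a two-finger parallel gripper is mounted at the origin on the work surface; the furniture and walls round the work are solid. World frame = base frame: x ahead of the robot, y to its left, z up, the work surface at z = 0. Lengths are in m, angles in rad, forces in N, time in s.
With the tool pointing down it reaches from about 0.425 to 1.125 m from the base axis. Payload 14.9 kg.
Tool frame: the origin (TCP) lies at the very end of the fingers, on their centre line; the grasp point (between the pads) lies 19 mm behind it; z points along the fingers, y is the line along which they close (so a half turn about z gives the same grasp; the last joint's range is limited). The gripper opens to 91 mm and grips with 3 to 60 N. Pads are 32 mm wide; open, the fingers measure 118 mm over their backs; the gripper's body (76 mm by 178 mm) begins 60 mm behind the grasp point.
Start: joints at [-1.14, 0.379, 1.734, -0, 1.028, -0.033], TCP at [0.313, -0.626, 0.214] pointing down, gripper open.
Joint ranges: [-2.77, 2.77], [-0.74, 2.19], [0, 2.66], [-1.06, 4.2], [0.31, 2.87], [-3.08, 3.08]. Speed limits (rad/s): [1.89, 1.89, 2.39, 3.14, 3.14, 3.14].

## Interface

Orientations are given as a unit quaternion [x, y, z, w].
In Python, from plant import bot, vision, workorder gives the robot as it stands. The module is installed in compiled form; this text tells all that it offers.
- The arm moves only by the tool apply_moves, never from a script. Its arguments are lists of equal length, an entry for each row: "delta_pos": the shift along the tool's x, y, z in m, a list of three; "twist": the turn about the tool's z in degrees; "claw": the finger opening in m, from 0 to 0.0912. A call has exactly 10 rows; each row shifts and turns the commanded pose from where the row before left it, along the tool's axes as they then stand; what a row does not reach is not made up. A row lasts 1/8 s, in which the tool goes at most 62.5 mm and 10.7 degrees, less where a joint would pass 70% of its speed; a pose out of reach is approached as far as the arm can. A call is refused whole if a number of a shift passes 0.0625 or a number of a turn 10.7, either way. A call with a gripper value outside its range is refused whole. The fingers move at their own pace and stop on an object; "force" is the grip in N (left out, the last holds). Time passes only in rows, so rows that do not move let the fingers close, or fill a call up. It gives the time, the measured TCP pose, the force, the opening and the grip force at its end, in the units of the state.
- bot.read_state(): the state, without advancing time (a new reading comes with each control period).
- vision.capture(name): name is "side" or "top"; returns the picture (420x560x3 uint8, red, green, blue); there is no depth.
- vision.camera_model(name): a dict with "mtx" (3x3 intrinsics, pixels), "view" (4x4, takes a point from world to camera coordinates). Camera axes: x right, y up, looking along -z (the intrinsics and any distortion apply to the point x, -y, -z); pixel columns grow to the right and rows downward; lengths in m; the calibration is good to about 2 mm. A picture is of the moment at which its call begins. camera_model takes no time and is no camera call.
- workorder.hand_in(): hands the job in; it is judged then, once.
The state is a dict: "time_s": time; "joints": joint angles; "qvel": joint speeds; "effort": joint torques, N m; "eef_pos": TCP position; "eef_rot": TCP orientation; "force": force on the tool from outside, world axes, zero at the start; "moment": the same for the moment, N m; "opening": finger opening in m; "finger_force": force on a finger pad.
Only numpy, scipy, OpenCV 4.12 (cv2) and the standard library are available. Lean on these libraries where they do the work, as an engineer would, in place of code of your own. Each camera call takes 0.05 s, during which the arm holds its last target. There are 200 camera calls.

## Task

Four parts of a computer lie in the full rack in the order they came off the machine, and must go back on in the opposite order. Move all four into the empty rack in reverse order, so that the leftmost part ends up in the rightmost bay, the second from the left in the second from the right, and so on. Each part must lie flat on the floor in the middle of its own bay, the same way up as before, and be let go.

Things in the scene. Friction and masses are not known exactly. Their poses are not given: they have to be found in the camera images.
- old_rack: The full rack, in which the four parts start: fixed grey tray, 104 mm front to back (x), 300 mm long (y); five metal ribs along x, 4 mm thick, 12 mm high above the table, make four bays 70 mm wide, open front and back. Bay centres at x = 0, y = +111, +37, -37, -111 mm (+y: left as the robot sees it); bay floor 4 mm above the table. Origin: centre of underside. Yaw up to 0.18 rad.
- new_rack: The empty rack, to be filled: the same fixed grey tray, 104 mm front to back (x), 300 mm long (y); five metal ribs along x, 4 mm thick, 12 mm high above the table, make four bays 70 mm wide, open front and back. Bay centres at x = 0, y = +111, +37, -37, -111 mm (+y: left as the robot sees it); bay floor 4 mm above the table. Origin: centre of underside. Yaw up to 0.18 rad.
- heatsink_centre (a point): Silver finned aluminium heat sink, 40 x 40 mm and 24 mm tall, base plate below, fins up; rigid, grasp across its x (40 mm). Origin at its centre, half-way up; z up; its x axis starts within 0.12 rad of the old rack's x.
- chip_carrier_centre (a point): Processor chip in a flat square black carrier, 44 (x) x 46 (y) mm and 5 mm thick, chip side up; grasp across its x (44 mm) with the fingertips almost on the floor. Origin at its centre, half-way up; z up; its x axis starts within 0.12 rad of the old rack's x.
- usb_stick_centre (a point): Small red memory stick with a bare metal plug, 18 (x) x 50 (y) mm and 8 mm thick, lying flat; grasp across its x (18 mm) with the fingertips almost on the floor. Origin at its centre, half-way up; z up; its x axis starts within 0.12 rad of the old rack's x.
- capacitor_centre (a point): Round black can capacitor with a metal top, 30 mm in diameter and 40 mm tall, standing upright; grasp across the diameter. Origin at its centre, half-way up; z up; its x axis starts within 0.12 rad of the old rack's x.
- nest_heatsink: Nest on which the heat sink (square outline, 48 mm) starts: cork plate, 98 x 66 x 3 mm, fixed, one in each bay of the old rack, with a pale outline that shows the part's place; its top is 7 mm above the table. Origin: centre of its underside, 4 mm above the table; x and y as the rack's. It stays where it is.
- nest_chip_carrier: Nest on which the chip carrier (square outline, 52 x 54 mm) starts: cork plate, 98 x 66 x 3 mm, fixed, one in each bay of the old rack, with a pale outline that shows the part's place; its top is 7 mm above the table. Origin: centre of its underside, 4 mm above the table; x and y as the rack's. It stays where it is.
- nest_usb_stick: Nest on which the memory stick (narrow outline, 26 x 58 mm) starts: cork plate, 98 x 66 x 3 mm, fixed, one in each bay of the old rack, with a pale outline that shows the part's place; its top is 7 mm above the table. Origin: centre of its underside, 4 mm above the table; x and y as the rack's. It stays where it is.
- nest_capacitor: Nest on which the capacitor (round outline, 38 mm) starts: cork plate, 98 x 66 x 3 mm, fixed, one in each bay of the old rack, with a pale outline that shows the part's place; its top is 7 mm above the table. Origin: centre of its underside, 4 mm above the table; x and y as the rack's. It stays where it is.

How it is judged:
At the end, for the whole second after the job is handed in: Each part rests on the new rack's floor (height within 4 mm, tilt under 0.12 rad, right way up, still) in the bay that mirrors the bay of its fixed nest in the old rack (leftmost to rightmost), its centre within 15 mm of the bay's centre along the row and 25 mm front to back (((y of nest_heatsink in the frame of old_rack between 0.091 and 0.131 m and y of heatsink_centre in the frame of new_rack between -0.126 and -0.096 m) or (y of nest_heatsink in the frame of old_rack between 0.017 and 0.057 m and y of heatsink_centre in the frame of new_rack between -0.052 and -0.022 m) or (y of nest_heatsink in the frame of old_rack between -0.057 and -0.017 m and y of heatsink_centre in the frame of new_rack between 0.022 and 0.052 m) or (y of nest_heatsink in the frame of old_rack between -0.131 and -0.091 m and y of heatsink_centre in the frame of new_rack between 0.096 and 0.126 m)) and x of heatsink_centre in the frame of new_rack between -0.025 and 0.025 m and z of heatsink_centre in the frame of new_rack between 0.012 and 0.02 m and angle between each of heatsink_centre, chip_carrier_centre, usb_stick_centre, capacitor_centre's own z axis and vertical below 0.12 rad and linear speed of each of heatsink, chip_carrier, usb_stick, capacitor below 0.02 m/s and ((y of nest_chip_carrier in the frame of old_rack between 0.091 and 0.131 m and y of chip_carrier_centre in the frame of new_rack between -0.126 and -0.096 m) or (y of nest_chip_carrier in the frame of old_rack between 0.017 and 0.057 m and y of chip_carrier_centre in the frame of new_rack between -0.052 and -0.022 m) or (y of nest_chip_carrier in the frame of old_rack between -0.057 and -0.017 m and y of chip_carrier_centre in the frame of new_rack between 0.022 and 0.052 m) or (y of nest_chip_carrier in the frame of old_rack between -0.131 and -0.091 m and y of chip_carrier_centre in the frame of new_rack between 0.096 and 0.126 m)) and x of chip_carrier_centre in the frame of new_rack between -0.025 and 0.025 m and z of chip_carrier_centre in the frame of new_rack between 0.0025 and 0.0105 m and ((y of nest_usb_stick in the frame of old_rack between 0.091 and 0.131 m and y of usb_stick_centre in the frame of new_rack between -0.126 and -0.096 m) or (y of nest_usb_stick in the frame of old_rack between 0.017 and 0.057 m and y of usb_stick_centre in the frame of new_rack between -0.052 and -0.022 m) or (y of nest_usb_stick in the frame of old_rack between -0.057 and -0.017 m and y of usb_stick_centre in the frame of new_rack between 0.022 and 0.052 m) or (y of nest_usb_stick in the frame of old_rack between -0.131 and -0.091 m and y of usb_stick_centre in the frame of new_rack between 0.096 and 0.126 m)) and x of usb_stick_centre in the frame of new_rack between -0.025 and 0.025 m and z of usb_stick_centre in the frame of new_rack between 0.004 and 0.012 m and ((y of nest_capacitor in the frame of old_rack between 0.091 and 0.131 m and y of capacitor_centre in the frame of new_rack between -0.126 and -0.096 m) or (y of nest_capacitor in the frame of old_rack between 0.017 and 0.057 m and y of capacitor_centre in the frame of new_rack between -0.052 and -0.022 m) or (y of nest_capacitor in the frame of old_rack between -0.057 and -0.017 m and y of capacitor_centre in the frame of new_rack between 0.022 and 0.052 m) or (y of nest_capacitor in the frame of old_rack between -0.131 and -0.091 m and y of capacitor_centre in the frame of new_rack between 0.096 and 0.126 m)) and x of capacitor_centre in the frame of new_rack between -0.025 and 0.025 m and z of capacitor_centre in the frame of new_rack between 0.02 and 0.028 m); the robot touches nothing.
It also fails if it takes over 88 s, if anything falls off the work surface, if the arm or the gripper's body presses on something with over 40 N, if the wrist force passes 120 N, or if a joint passes its speed limit or range.

## Working session

There is one attempt and no reset: what is moved stays moved. The work goes in short steps, Python scripts to look and compute and a tool call to move; the robot and the scene stay as the last step left them, time stands still between calls to the robot, and variables do not carry over. Pictures are saved under pics/ and viewed, at most 14 in all, crops included, and the job is handed in when it is done.

Besides the shell and the picture viewer there is one more tool, called after "Call:" in YAML: its name, and indented under it one key for each argument. apply_moves: Moves the arm, as the interface text tells. Its arguments: {"type":"object","properties":{"delta_pos":{"type":"array","items":{"type":"array","items":{"type":"number"}}},"twist":{"type":"array","items":{"type":"number"}},"claw":{"type":"array","items":{"type":"number"}},"force":{"type":"number"}},"required":["delta_pos","twist","claw"]}

```bash
mkdir -p pics; python3 - <<'E'
from plant import bot, vision
import cv2
s=bot.read_state(); print(s)
for n in("top","side"):
    im=vision.capture(n); cv2.imwrite(f"pics/{n}0.png",im[:,:,::-1]); m=vision.camera_model(n); print(m)
E
```

```text
{'time_s': 0.0, 'joints': array([-1.14029647e+00,  3.79406156e-01,  1.73480198e+00, -4.72543520e-07,
        1.02851197e+00, -3.32711386e-02]), 'qvel': array([-2.97476192e-05, -6.03003148e-04,  7.94823735e-04, -9.56145164e-04,
        5.89612904e-04,  1.90279234e-03]), 'effort': array([-6.94482806e-04, -7.63723683e+01, -4.34373128e+01,  6.49873121e-02,
        4.22725326e-02, -4.68600638e-05]), 'eef_pos': array([ 0.31296677, -0.62567751,  0.21327944]), 'eef_rot': array([ 9.73234630e-01,  2.29813047e-01, -1.11427662e-04, -5.52603369e-04]), 'force': array([-0.96567428, -0.6047617 ,  0.35285272]), 'moment': array([ 0.00097544,  0.04054752, -0.0365902 ]), 'finger_force': 0.0, 'opening': 0.09114068801929247}
{'mtx': array([[515.45471926,   0.        , 279.16309401],
       [  0.        , 515.45471926, 201.45664745],
       [  0.        ,   0.        ,   1.        ]]), 'view': array([[-0.02625728, -0.99965345, -0.00187912,  0.10115078],
       [ 0.99209929, -0.02628945,  0.12266972, -0.53840787],
       [-0.12267661,  0.0013567 ,  0.99244577, -0.83063697],
       [ 0.        ,  0.        ,  0.        ,  1.        ]])}
{'mtx': array([[469.18911763,   0.        , 269.42032629],
       [  0.        , 469.18911763, 211.5544457 ],
       [  0.        ,   0.        ,   1.        ]]), 'view': array([[-0.8260923 , -0.56345866,  0.00926553,  0.51239133],
       [ 0.33078301, -0.47152182,  0.81746546, -0.18560526],
       [-0.45623909,  0.6783668 ,  0.5759031 , -0.70313918],
       [ 0.        ,  0.        ,  0.        ,  1.        ]])}
```

View pics/top0.png

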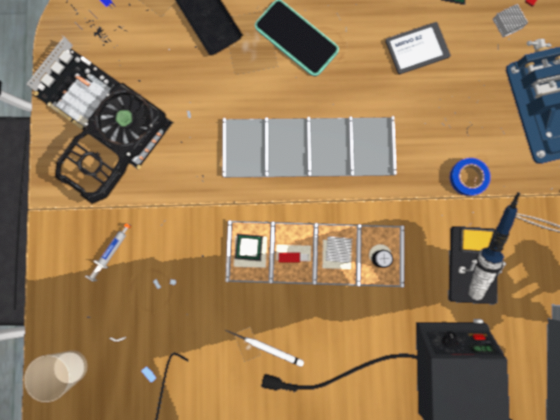

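View pics/side0.png

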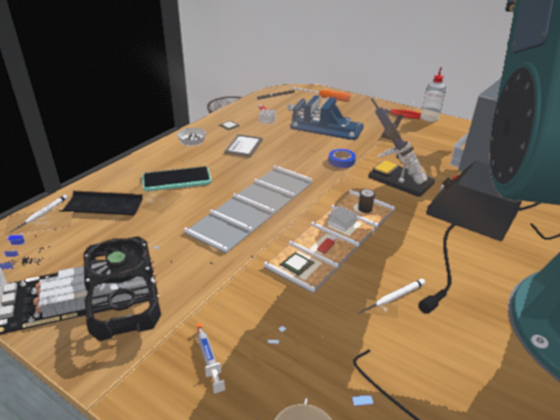

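```bash
cat >h.py <<'E'
import cv2, numpy as np
from plant import bot, vision
def ray(n,uv,z):
    m=vision.camera_model(n);V=m["view"];R,t=V[:3,:3],V[:3,3];uv=np.atleast_2d(uv).astype(float)
    p=np.c_[uv,np.ones(len(uv))]@np.linalg.inv(m["mtx"]).T
    d=(p*[1,-1,-1])@R; c=-R.T@t
    return (c+d*((z-c[2])/d[:,2])[:,None])[:,:2]
def comps(mask,box,amin):
    x0,y0,x1,y1=box; k=np.zeros_like(mask);k[y0:y1,x0:x1]=mask[y0:y1,x0:x1]
    cs,_=cv2.findContours(k,cv2.RETR_EXTERNAL,cv2.CHAIN_APPROX_NONE)
    return [c for c in cs if cv2.contourArea(c)>=amin]
E
python3 - <<'E'
from h import *
im=cv2.imread("pics/top0.png"); hsv=cv2.cvtColor(im,cv2.COLOR_BGR2HSV)
cv2.imwrite("pics/crop0.png",cv2.resize(im[105:295,210:412],None,fx=3.1,fy=3.1,interpolation=cv2.INTER_CUBIC))
def show(name,mask,box,z,amin=15):
    for c in comps(mask.astype(np.uint8)*255,box,amin):
        r=cv2.minAreaRect(c); print(name,np.round(r[0],1),np.round(r[1],1),round(r[2],1),'w',ray("top",[r[0]],z).round(4), ray("top",cv2.boxPoints(r),z).round(3).tolist())
sat,val=hsv[...,1],hsv[...,2]
show("newrack",(sat<60)&(val>100),(212,108,406,186),.012,300)
show("newribs",(sat<60)&(val>190),(212,108,406,186),.012)
show("oldribs",(sat<70)&(val>150),(215,212,415,295),.012)
show("red",(sat>150)&(val>90)&((hsv[...,0]<4)|(hsv[...,0]>174)),(215,212,415,295),.015)
show("black",(val<60),(215,212,415,295),.012)
E
```

```text
newrack [308.8 146.3] [ 59.2 174.1] 89.5 w [[0.6389 0.0327]] [[0.695, 0.184], [0.689, -0.121], [0.584, -0.116], [0.589, 0.184]]
newribs [224. 147.] [58.  4.] 90.0 w [[0.6415 0.1804]] [[0.694, 0.183], [0.693, 0.176], [0.59, 0.178], [0.59, 0.184]]
newribs [351.5 145.5] [57.1  3.7] 88.3 w [[ 0.6383 -0.0416]] [[0.689, -0.039], [0.689, -0.046], [0.588, -0.044], [0.588, -0.038]]
newribs [309.1 145.5] [57.1  3.6] 88.6 w [[0.6402 0.0322]] [[0.691, 0.035], [0.691, 0.029], [0.59, 0.03], [0.59, 0.036]]
newribs [266.5 146. ] [ 3. 58.] 0.0 w [[0.6413 0.1064]] [[0.59, 0.11], [0.693, 0.108], [0.693, 0.103], [0.59, 0.105]]
newribs [393.8 145. ] [58.1  3.3] 88.1 w [[ 0.6372 -0.1152]] [[0.689, -0.113], [0.689, -0.119], [0.586, -0.117], [0.586, -0.111]]
oldribs [383.8 258.3] [14.1 13.4] 45.0 w [[ 0.4419 -0.0877]] [[0.443, -0.071], [0.458, -0.088], [0.441, -0.104], [0.426, -0.087]]
oldribs [378.2 249.7] [10.3 21.5] 70.7 w [[ 0.4566 -0.0789]] [[0.459, -0.059], [0.47, -0.094], [0.454, -0.099], [0.443, -0.064]]
oldribs [293.  252.5] [15. 34.] 90.0 w [[0.4557 0.0657]] [[0.469, 0.094], [0.468, 0.036], [0.442
[... 555 characters left out ...]
w [[ 0.4491 -0.119 ]] [[0.403, -0.115], [0.496, -0.12], [0.496, -0.123], [0.403, -0.118]]
oldribs [315.3 250.3] [21.7 63.3] 19.3 w [[0.4584 0.0278]] [[0.415, 0.064], [0.515, 0.025], [0.502, -0.009], [0.402, 0.03]]
oldribs [273.7 249.1] [ 9.  56.1] 1.7 w [[0.4623 0.0983]] [[0.416, 0.109], [0.51, 0.103], [0.51, 0.088], [0.415, 0.093]]
oldribs [228.  247.4] [ 9.  55.1] 9.5 w [[0.4672 0.1758]] [[0.423, 0.192], [0.515, 0.175], [0.512, 0.16], [0.42, 0.177]]
red [288.5 257. ] [ 8. 19.] 90.0 w [[0.4482 0.0736]] [[0.455, 0.089], [0.455, 0.057], [0.441, 0.058], [0.442, 0.09]]
black [375.1 259.4] [14.3  5.9] 81.9 w [[ 0.4405 -0.0728]] [[0.452, -0.067], [0.453, -0.077], [0.429, -0.079], [0.428, -0.069]]
```

View pics/crop0.png

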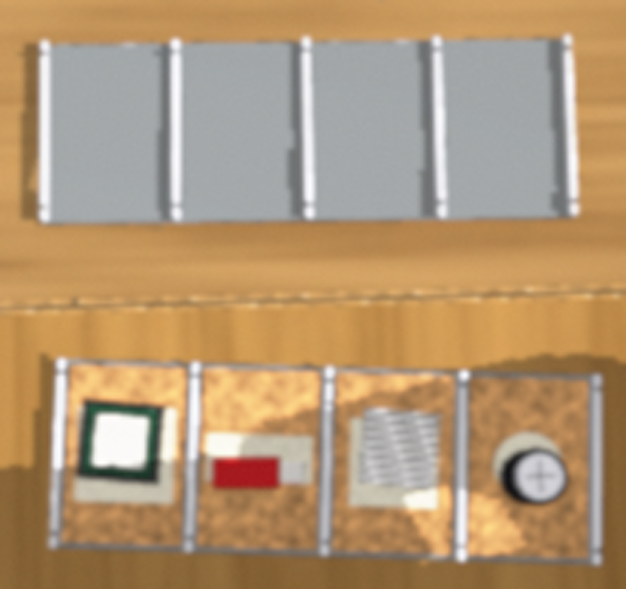

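```bash
python3 - <<'E'
from h import *
im=cv2.imread("pics/top0.png"); hsv=cv2.cvtColor(im,cv2.COLOR_BGR2HSV); H,S,V=cv2.split(hsv)
f=lambda p:np.array(p)/3.1+[210,105]-0.34
t=ray("top",f([(62,362),(194,367),(329,372),(463,376),(596,379)]),.012)
b=ray("top",f([(54,545),(188,549),(324,553),(460,557),(596,560)]),.012)
print("old ribs len",np.linalg.norm(t-b,axis=1).round(3),((t+b)/2).round(4).tolist())
def rect(name,px,z):
    w=(ray("top",px,z)*1000).astype(np.float32); r=cv2.minAreaRect(w); bp=cv2.boxPoints(r)
    print(name,np.round(r[0],1),np.round(r[1],1),round(r[2],1))
def m(name,mask,box,z):
    cs=comps(mask.astype(np.uint8)*255,box,8); c=max(cs,key=cv2.contourArea) 
    rect(name,c.reshape(-1,2),z)
m("chipmask",(V<120)&((H>25)|(S<80)),(232,230,266,265),.012)
m("redmask",(S>150)&((H<4)|(H>174)),(275,245,305,268),.015)
cs=comps(((S<60)&(V>130)).astype(np.uint8)*255,(376,246,396,268),8);c=max(cs,key=cv2.contourArea);print("captop",cv2.minEnclosingCircle((ray("top",c.reshape(-1,2),.047)*1000).astype(np.float32)))
rect("chip",f([(85,401),(163,407),(155,483),(78,476)]),.012)
rect("usb",f([(213,459),(310,460),(310,484),(213,488)]),.015)
rect("hs",f([(366,408),(440,412),(437,487),(360,484)]),.031)
E
```

```text
old ribs len [0.1   0.099 0.099 0.099 0.098] [[0.4615, 0.1753], [0.4571, 0.1025], [0.4527, 0.0285], [0.4486, -0.0452], [0.4451, -0.1186]]
chipmask [466.5 141.4] [43.1 41.3] 84.3
redmask [448.2  73.6] [32.1 13.4] 88.5
captop ((446.987060546875, -78.8658447265625), 17.797637939453125)
chip [466.7 140.9] [43.  41.7] 83.7
usb [447.3  64.3] [52.9 15.7] 88.5
hs [458.8  -9.9] [41.3 40.7] 85.4
```

Call:
apply_moves:
  delta_pos:
    - [0.036,-0.043,0]
    - [0.043,-0.036,0]
    - [0.048,-0.028,0]
    - [0.0525,-0.0195,0]
    - [0.055,-0.01,0]
    - [0.056,-0.0006,0]
    - [0.055,0.009,0]
    - [0.055,0.009,0.02]
    - [0.055,0.009,0.02]
    - [0.055,0.009,0.02]
  twist: [-9.9,-9.9,-9.9,-9.9,-9.9,-9.9,0,0,0,0]
  claw: [0.0912,0.0912,0.0912,0.0912,0.0912,0.0912,0.0912,0.0912,0.0912,0.0912]
  force: 20

```text
time_s: 1.35
eef_pos: [0.4425, -0.0809, 0.1535]
eef_rot: [0.732, 0.682, 0.0, 0.0]
force: [0.7, 0.1, -0.4]
opening: 0.0912
finger_force: 0.0
```

Call:
apply_moves:
  delta_pos:
    - [0,0,0.05]
    - [0,0,0.05]
    - [0,0,0.03]
    - [0,0,0.01]
    - [0,0,0]
    - [0,0,0]
    - [0,0,0]
    - [0,0,0]
    - [0,0,0]
    - [0,0,0]
  twist: [0,0,0,0,0,0,0,0,0,0]
  claw: [0.0912,0.0912,0.0912,0.0912,0.0912,0.02,0.02,0.02,0.02,0.02]
  force: 20

```text
time_s: 2.6
eef_pos: [0.4424, -0.0827, 0.014]
eef_rot: [0.732, 0.682, 0.0, 0.0]
force: [0.2, -0.1, 0.5]
opening: 0.0439
finger_force: 0.0
```

Call:
apply_moves:
  delta_pos:
    - [0,0,0]
    - [0,0,0]
    - [0,0,0]
    - [0,0,0]
    - [0,0,-0.005]
    - [0,0,-0.015]
    - [0,0,-0.02]
    - [0,0,-0.02]
    - [0,0,-0.02]
    - [0,0,0]
  twist: [0,0,0,0,0,0,0,0,0,0]
  claw: [0.02,0.02,0.02,0.02,0.02,0.02,0.02,0.02,0.02,0.02]

```text
time_s: 3.85
eef_pos: [0.4435, -0.0829, 0.0958]
eef_rot: [0.732, 0.682, 0.001, 0.001]
force: [-1.1, 0.6, -0.5]
opening: 0.0293
finger_force: 20.0
```

Call:
apply_moves:
  delta_pos:
    - [0.02,0.015,0]
    - [0.04,0.03,0]
    - [0.04,0.0305,0]
    - [0.04,0.0305,0]
    - [0.04,0.0305,0]
    - [0.04,0.0305,0]
    - [0.02,0.0147,0]
    - [0,0,0.03]
    - [0,0,0.03]
    - [0,0,0.015]
  twist: [0,0,0,0,0,0,0,0,0,0]
  claw: [0.02,0.02,0.02,0.02,0.02,0.02,0.02,0.02,0.02,0.02]

```text
time_s: 5.1
eef_pos: [0.6393, 0.1438, 0.0168]
eef_rot: [0.731, 0.682, -0.001, -0.001]
force: [-0.3, 0.4, -0.0]
opening: 0.0293
finger_force: 20.0
```

Call:
apply_moves:
  delta_pos:
    - [0,0,0]
    - [0,0,0.003]
    - [0,0,0.002]
    - [0,0,0.001]
    - [0,0,0]
    - [0,0,0]
    - [0,0,0]
    - [0,0,0]
    - [0,0,0]
    - [0,0,0]
  twist: [0,0,0,0,0,0,0,0,0,0]
  claw: [0.02,0.02,0.02,0.02,0.02,0.02,0.035,0.05,0.06,0.0912]

```text
time_s: 6.35
eef_pos: [0.6405, 0.144, 0.0129]
eef_rot: [0.732, 0.682, 0.0, -0.0]
force: [-0.1, 0.1, -0.3]
opening: 0.0623
finger_force: 0.0
```

Call:
apply_moves:
  delta_pos:
    - [0,0,-0.02]
    - [0,0,-0.04]
    - [0,0,-0.04]
    - [-0.0277,-0.0284,0]
    - [-0.0277,-0.0284,0]
    - [-0.0277,-0.0284,0]
    - [-0.0277,-0.0285,0]
    - [-0.0277,-0.0285,0]
    - [-0.0277,-0.0284,0]
    - [0,0,0]
  twist: [0,0,0,0,0,0,0,0,0,0]
  claw: [0.0912,0.0912,0.0912,0.0912,0.0912,0.0912,0.0912,0.0912,0.0912,0.0912]

```text
time_s: 7.6
eef_pos: [0.4572, -0.0108, 0.1139]
eef_rot: [0.732, 0.681, 0.0, 0.0]
force: [0.8, -0.4, -0.3]
opening: 0.091
finger_force: 0.0
```

```bash
python3 - <<'E'
from h import *
im=vision.capture("side"); cv2.imwrite("pics/side1.png",cv2.resize(im[100:350,160:440,::-1],None,fx=2.4,fy=2.4,interpolation=cv2.INTER_CUBIC))
E
```

```text
(no output)
```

View pics/side1.png

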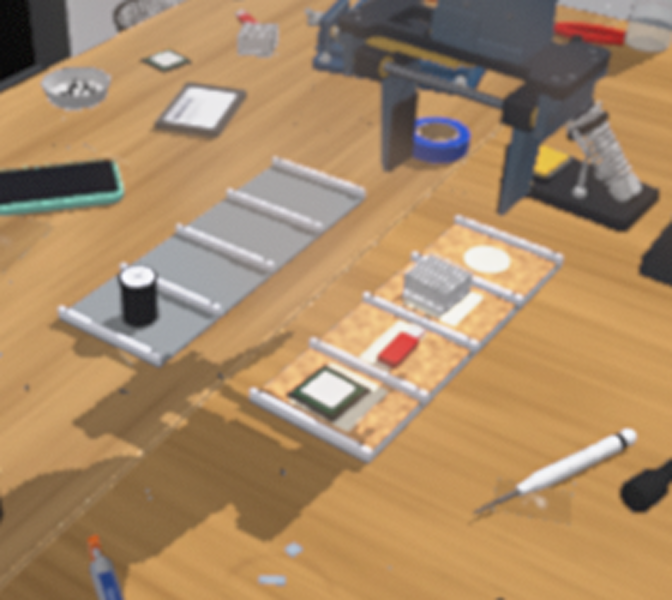

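Call:
apply_moves:
  delta_pos:
    - [0,0,0.04]
    - [0,0,0.04]
    - [0,0,0.015]
    - [0,0,0.006]
    - [0,0,0]
    - [0,0,0]
    - [0,0,0]
    - [0,0,0]
    - [0,0,0]
    - [0,0,0]
  twist: [0,0,0,0,0,0,0,0,0,0]
  claw: [0.0912,0.0912,0.0912,0.06,0.03,0.03,0.03,0.03,0.03,0.03]

```text
time_s: 8.9
eef_pos: [0.4589, -0.0098, 0.0122]
eef_rot: [0.731, 0.682, 0.0, 0.0]
force: [-1.3, 0.1, 7.7]
opening: 0.0408
finger_force: 19.7
```

Call:
apply_moves:
  delta_pos:
    - [0,0,0]
    - [0,0,0]
    - [0,0,0]
    - [0,0,-0.005]
    - [0,0,-0.015]
    - [0,0,-0.02]
    - [0,0,-0.02]
    - [0,0,-0.02]
    - [0,0,0]
    - [0,0,0]
  twist: [0,0,0,0,0,0,0,0,0,0]
  claw: [0.03,0.03,0.03,0.03,0.03,0.03,0.03,0.03,0.03,0.03]

```text
time_s: 10.15
eef_pos: [0.4584, -0.0098, 0.0918]
eef_rot: [0.732, 0.682, 0.0, -0.0]
force: [-0.3, 0.9, -1.1]
opening: 0.0405
finger_force: 19.7
```

Call:
apply_moves:
  delta_pos:
    - [0.0153,0.0293,0]
    - [0.0153,0.0293,0]
    - [0.0153,0.0293,0]
    - [0.0153,0.0294,0]
    - [0.0153,0.0294,0]
    - [0.0153,0.0294,0]
    - [0,0,0]
    - [0,0,0.04]
    - [0,0,0.03]
    - [0,0,0.008]
  twist: [0,0,0,0,0,0,0,0,0,0]
  claw: [0.03,0.03,0.03,0.03,0.03,0.03,0.03,0.03,0.03,0.03]

```text
time_s: 11.4
eef_pos: [0.6384, 0.069, 0.0114]
eef_rot: [0.732, 0.682, -0.002, -0.001]
force: [-0.0, 0.2, -1.4]
opening: 0.0407
finger_force: 19.7
```

Call:
apply_moves:
  delta_pos:
    - [0,0,0]
    - [0,0,0.003]
    - [0,0,0.001]
    - [0,0,0]
    - [0,0,0]
    - [0,0,0]
    - [0,0,0]
    - [0,0,0]
    - [0,0,0]
    - [0,0,0]
  twist: [0,0,0,0,0,0,0,0,0,0]
  claw: [0.03,0.03,0.03,0.03,0.03,0.045,0.06,0.0912,0.0912,0.0912]

```text
time_s: 12.65
eef_pos: [0.6408, 0.0694, 0.0099]
eef_rot: [0.731, 0.682, -0.0, -0.0]
force: [0.6, -0.1, -0.8]
opening: 0.0819
finger_force: 0.0
```

Call:
apply_moves:
  delta_pos:
    - [0,0,-0.02]
    - [0,0,-0.04]
    - [0,0,-0.03]
    - [-0.0031,-0.0321,0]
    - [-0.0031,-0.0321,0]
    - [-0.0031,-0.0321,0]
    - [-0.0031,-0.0321,0]
    - [-0.0031,-0.0321,0]
    - [-0.0031,-0.0322,0]
    - [0,0,0]
  twist: [0,0,0,0,0,0,0,0,0,0]
  claw: [0.0912,0.0912,0.0912,0.0912,0.0912,0.0912,0.0912,0.07,0.05,0.05]

```text
time_s: 13.9
eef_pos: [0.4457, 0.0643, 0.1008]
eef_rot: [0.731, 0.682, 0.0, 0.0]
force: [0.7, -1.2, 0.2]
opening: 0.064
finger_force: 0.0
```

Call:
apply_moves:
  delta_pos:
    - [0,0,0.03]
    - [0,0,0.03]
    - [0,0,0.02]
    - [0,0,0.005]
    - [0,0,0]
    - [0,0,0]
    - [0,0,0]
    - [0,0,0]
    - [0,0,0]
    - [0,0,0]
  twist: [0,0,0,0,0,0,0,0,0,0]
  claw: [0.05,0.05,0.05,0.05,0.05,0.05,0.05,0.05,0.05,0.05]

```text
time_s: 15.15
eef_pos: [0.4472, 0.0644, 0.015]
eef_rot: [0.732, 0.682, 0.0, 0.0]
force: [-1.3, 0.1, -0.4]
opening: 0.0497
finger_force: 0.0
```

Call:
apply_moves:
  delta_pos:
    - [0,0,0.003]
    - [0,0,0.0025]
    - [0,0,0]
    - [0,0,0]
    - [0,0,0]
    - [0,0,0]
    - [0,0,0]
    - [0,0,0]
    - [0,0,0]
    - [0,0,0]
  twist: [0,0,0,0,0,0,0,0,0,0]
  claw: [0.05,0.05,0.05,0.01,0.01,0.01,0.01,0.01,0.01,0.01]

```text
time_s: 16.4
eef_pos: [0.4473, 0.0644, 0.0095]
eef_rot: [0.732, 0.682, 0.0, 0.0]
force: [0.0, 0.5, 0.7]
opening: 0.0177
finger_force: 20.0
```

Call:
apply_moves:
  delta_pos:
    - [0,0,0]
    - [0,0,-0.005]
    - [0,0,-0.015]
    - [0,0,-0.02]
    - [0,0,-0.02]
    - [0,0,-0.01]
    - [0,0,0]
    - [0,0,0]
    - [0,0,0]
    - [0,0,0]
  twist: [0,0,0,0,0,0,0,0,0,0]
  claw: [0.01,0.01,0.01,0.01,0.01,0.01,0.01,0.01,0.01,0.01]

```text
time_s: 17.65
eef_pos: [0.447, 0.0643, 0.079]
eef_rot: [0.732, 0.682, -0.0, -0.0]
force: [-0.1, -0.5, 0.1]
opening: 0.0178
finger_force: 20.0
```

Call:
apply_moves:
  delta_pos:
    - [-0.0092,0.0328,0]
    - [-0.0092,0.0328,0]
    - [-0.0092,0.0328,0]
    - [-0.0092,0.0328,0]
    - [-0.0092,0.0328,0]
    - [-0.0092,0.0328,0]
    - [0,0,0]
    - [0,0,0.03]
    - [0,0,0.025]
    - [0,0,0.01]
  twist: [0,0,0,0,0,0,0,0,0,0]
  claw: [0.01,0.01,0.01,0.01,0.01,0.01,0.01,0.01,0.01,0.01]

```text
time_s: 18.9
eef_pos: [0.6379, -0.0042, 0.0128]
eef_rot: [0.731, 0.682, -0.001, -0.001]
force: [0.9, 0.4, -0.6]
opening: 0.0175
finger_force: 20.0
```

Call:
apply_moves:
  delta_pos:
    - [0,0,0]
    - [0,0,0.004]
    - [0,0,0.002]
    - [0,0,0.001]
    - [0,0,0]
    - [0,0,0]
    - [0,0,0]
    - [0,0,0]
    - [0,0,0]
    - [0,0,0]
  twist: [0,0,0,0,0,0,0,0,0,0]
  claw: [0.01,0.01,0.01,0.01,0.01,0.01,0.025,0.04,0.05,0.05]

```text
time_s: 20.15
eef_pos: [0.6396, -0.0045, 0.0074]
eef_rot: [0.732, 0.682, -0.0, -0.0]
force: [-0.3, 0.2, 0.2]
opening: 0.0495
finger_force: 0.0
```

Call:
apply_moves:
  delta_pos:
    - [0,0,-0.03]
    - [0,0,-0.06]
    - [0.019,-0.0261,0]
    - [0.019,-0.0261,0]
    - [0.019,-0.0261,0]
    - [0.019,-0.0261,0]
    - [0.019,-0.0261,0]
    - [0.019,-0.0261,0]
    - [0.0191,-0.0261,0]
    - [0,0,0]
  twist: [0,0,0,0,0,0,0,0,0,0]
  claw: [0.07,0.07,0.07,0.07,0.07,0.07,0.07,0.07,0.07,0.07]

```text
time_s: 21.4
eef_pos: [0.4654, 0.1419, 0.0974]
eef_rot: [0.731, 0.682, -0.0, -0.0]
force: [0.9, 0.1, 1.6]
opening: 0.0704
finger_force: 0.0
```

Call:
apply_moves:
  delta_pos:
    - [0,0,0.03]
    - [0,0,0.03]
    - [0,0,0.02]
    - [0,0,0.004]
    - [0,0,0]
    - [0,0,0]
    - [0,0,0]
    - [0,0,0]
    - [0,0,0]
    - [0,0,0]
  twist: [0,0,0,0,0,0,0,0,0,0]
  claw: [0.07,0.07,0.07,0.07,0.07,0.07,0.07,0.07,0.07,0.07]

```text
time_s: 22.65
eef_pos: [0.4667, 0.1411, 0.0135]
eef_rot: [0.731, 0.682, 0.0, -0.0]
force: [-0.0, -0.3, -0.5]
opening: 0.0705
finger_force: 0.0
```

Call:
apply_moves:
  delta_pos:
    - [0,0,0.003]
    - [0,0,0.002]
    - [0,0,0]
    - [0,0,0]
    - [0,0,0]
    - [0,0,0]
    - [0,0,0]
    - [0,0,0]
    - [0,0,0]
    - [0,0,0]
  twist: [0,0,0,0,0,0,0,0,0,0]
  claw: [0.07,0.07,0.07,0.03,0.03,0.03,0.03,0.03,0.03,0.03]

```text
time_s: 23.9
eef_pos: [0.4668, 0.1411, 0.0085]
eef_rot: [0.732, 0.682, 0.0, 0.0]
force: [-0.2, 0.2, 1.0]
opening: 0.052
finger_force: 19.8
```

Call:
apply_moves:
  delta_pos:
    - [0,0,0]
    - [0,0,-0.005]
    - [0,0,-0.015]
    - [0,0,-0.02]
    - [0,0,-0.02]
    - [0,0,-0.02]
    - [0,0,0]
    - [0,0,0]
    - [0,0,0]
    - [0,0,0]
  twist: [0,0,0,0,0,0,0,0,0,0]
  claw: [0.03,0.03,0.03,0.03,0.03,0.03,0.03,0.03,0.03,0.03]

```text
time_s: 25.15
eef_pos: [0.4664, 0.141, 0.0879]
eef_rot: [0.732, 0.682, -0.0, -0.0]
force: [0.2, 0.1, -0.0]
opening: 0.0519
finger_force: 19.8
```

```bash
python3 - <<'E'
from h import *
im=vision.capture("side"); a=cv2.resize(im[130:310,200:420,::-1],None,fx=3,fy=3,interpolation=cv2.INTER_CUBIC)
cv2.imwrite("pics/side2.png",a)
im=vision.capture("top"); cv2.imwrite("pics/top2.png",cv2.resize(im[105:295,210:412,::-1],None,fx=3.1,fy=3.1,interpolation=cv2.INTER_CUBIC))
E
```

```text
(no output)
```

View pics/side2.png

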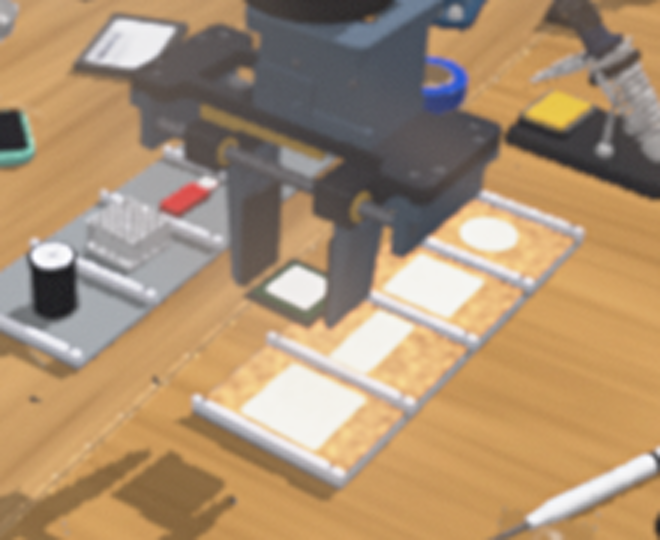

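View pics/top2.png

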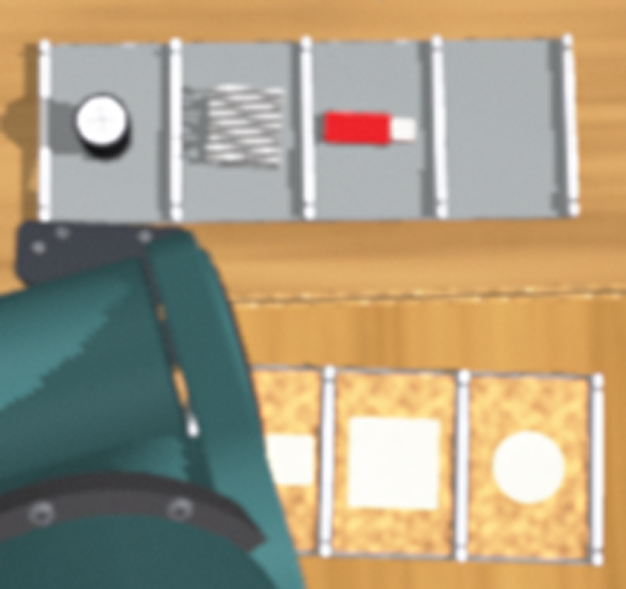

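```bash
python3 - <<'E'
from h import *
im=cv2.imread("pics/side2.png")[230:350,220:400]
cv2.imwrite("pics/side2z.png",cv2.resize(im,None,fx=4.2,fy=4.2,interpolation=cv2.INTER_CUBIC))
p=np.array([(248,291),(300,262),(308,323),(266,287),(297,265),(299,309)])/3.+[200,130]
print((ray("side",p,.0914)*1000).round(1).tolist())
E
```

```text
[[486.4, 159.4], [477.2, 120.2], [445.3, 164.8], [480.4, 150.8], [477.1, 123.6], [455.4, 157.2]]
```

View pics/side2z.png

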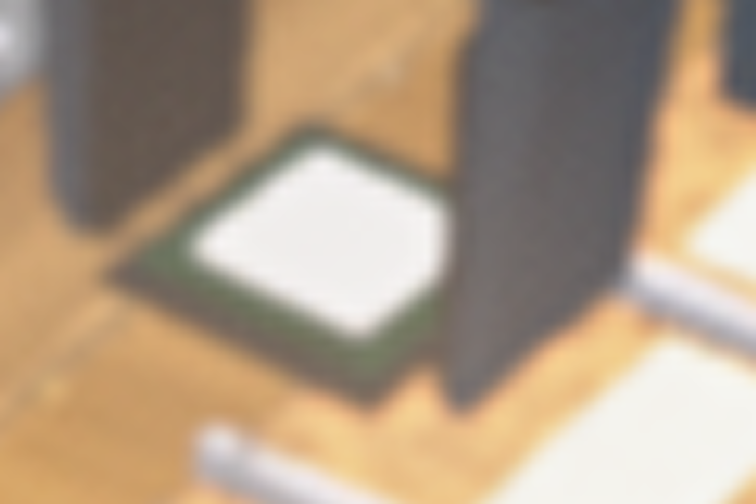

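Call:
apply_moves:
  delta_pos:
    - [-0.0149,0.0136,0]
    - [-0.0298,0.0271,0]
    - [-0.0298,0.0271,0]
    - [-0.0298,0.0271,0]
    - [-0.0298,0.0271,0]
    - [-0.0298,0.0271,0]
    - [-0.0298,0.0271,0]
    - [-0.0146,0.0134,0]
    - [0,0,0.02]
    - [0,0,0.03]
  twist: [0,0,0,0,0,0,0,0,-5,-4]
  claw: [0.03,0.03,0.03,0.03,0.03,0.03,0.03,0.03,0.03,0.03]

```text
time_s: 26.5
eef_pos: [0.6418, -0.0807, 0.0384]
eef_rot: [0.675, 0.738, 0.0, 0.001]
force: [0.8, -0.0, -0.9]
opening: 0.0517
finger_force: 19.8
```

Call:
apply_moves:
  delta_pos:
    - [0,0,0.015]
    - [0,0,0.01]
    - [0,0,0]
    - [0,0,0.004]
    - [0,0,0.002]
    - [0,0,0]
    - [0,0,0]
    - [0,0,0]
    - [0,0,0]
    - [0,0,0]
  twist: [0,0,0,0,0,0,0,0,0,0]
  claw: [0.03,0.03,0.03,0.03,0.03,0.03,0.03,0.03,0.03,0.03]

```text
time_s: 27.75
eef_pos: [0.6413, -0.08, 0.0075]
eef_rot: [0.676, 0.737, 0.0, 0.0]
force: [-0.5, -0.1, 0.2]
opening: 0.052
finger_force: 19.8
```

Call:
apply_moves:
  delta_pos:
    - [0,0,0.001]
    - [0,0,0]
    - [0,0,0]
    - [0,0,0]
    - [0,0,0]
    - [0,0,0]
    - [0,0,0]
    - [0,0,-0.02]
    - [0,0,-0.04]
    - [0,0,-0.04]
  twist: [0,0,0,0,0,0,0,0,0,0]
  claw: [0.03,0.03,0.055,0.065,0.075,0.075,0.075,0.075,0.075,0.075]

```text
time_s: 29.0
eef_pos: [0.6413, -0.08, 0.1088]
eef_rot: [0.676, 0.737, 0.0, 0.0]
force: [0.1, 0.2, 0.1]
opening: 0.0748
finger_force: 0.0
```

Call:
apply_moves:
  delta_pos:
    - [0,-0.03,-0.03]
    - [0,-0.04,-0.03]
    - [0,-0.04,0]
    - [0,-0.04,0]
    - [0,-0.02,0]
    - [0,0,0]
    - [0,0,0]
    - [0,0,0]
    - [0,0,0]
    - [0,0,0]
  twist: [0,0,0,0,0,0,0,0,0,0]
  claw: [0.075,0.075,0.075,0.075,0.075,0.075,0.075,0.075,0.075,0.075]

```text
time_s: 30.25
eef_pos: [0.4721, -0.0947, 0.1663]
eef_rot: [0.676, 0.737, -0.0, -0.0]
force: [-0.0, 0.2, 0.2]
opening: 0.075
finger_force: 0.0
```

```bash
python3 - <<'E'
from h import *
im=vision.capture("top"); cv2.imwrite("pics/top3.png",cv2.resize(im[105:195,210:412,::-1],None,fx=3.1,fy=3.1,interpolation=cv2.INTER_CUBIC))
im=vision.capture("side"); cv2.imwrite("pics/side3.png",cv2.resize(im[130:310,160:360,::-1],None,fx=3,fy=3,interpolation=cv2.INTER_CUBIC))
E
```

```text
(no output)
```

View pics/top3.png

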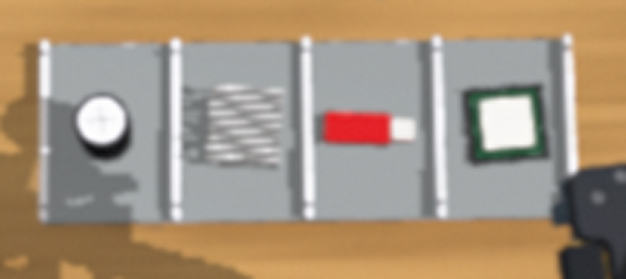

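View pics/side3.png

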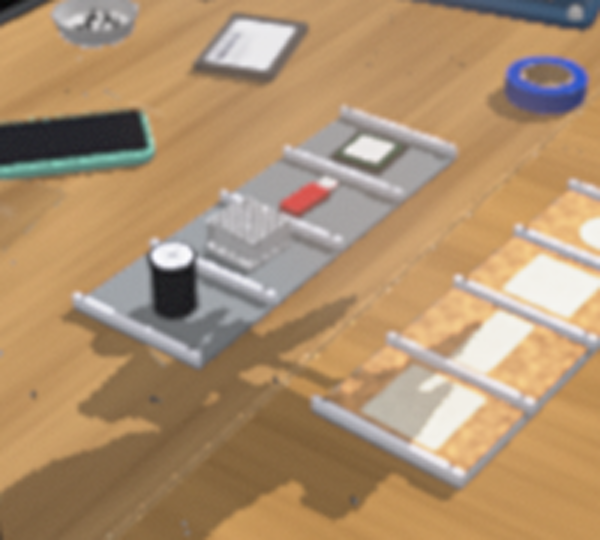

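```bash
python3 -c "
from plant import workorder
print(workorder.hand_in())"
```

```text
the job is handed in; nothing more can be done
None
```

I moved all four parts into the new rack in reverse order and handed the job in at about 30 s. The last pictures show each part lying flat near the middle of its bay and released; no verdict came back from the hand-in.

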